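# Hold a coated bead in the curing box

## Robot

A 6-joint arm with a two-finger parallel gripper is mounted at the origin on the work surface. World frame = base frame: x ahead of the robot, y to its left, z up, the work surface at z = 0. Lengths are in m, angles in rad, forces in N, time in s.
With the tool pointing down it reaches from about 0.35 to 0.775 m from the base axis. Payload 7.3 kg.
Tool frame: the origin (TCP) lies on the centre line of the jaws, within the pads' length; the fingertips stand tip_reach ahead of it and the grasp point (between the pads) lies 6 mm ahead of it (tip_reach is the distance from the TCP to the fingertips, in m); x points along the fingers, y is the direction in which the jaws open and shut, and the axes are right-handed (so a half turn about x gives the same grasp; the last joint's range is limited). The gripper opens to 92 mm and grips with 3 to 60 N. Pads are 19 mm wide; open, the fingers measure 130 mm over their backs; the gripper's body (75 mm by 190 mm) begins 47 mm behind the grasp point.
Start: joints at [-1.364, 0.342, 1.524, -0, 1.275, -0.146], TCP at [0.181, -0.493, 0.216] pointing down, gripper open.
Joint ranges: [-2.53, 2.53], [-0.77, 2.02], [0.04, 2.7], [-1, 4.14], [0.28, 2.66], [-3.11, 3.11]. Speed limits (rad/s): [2.57, 2.57, 3.14, 3.14, 3.14, 3.14].

## Interface

Orientations are given as [roll, pitch, yaw] about the fixed x, y, z axes, in that order (R = Rz(yaw) Ry(pitch) Rx(roll)).
In Python, from cell import observe, read_camera, get_calibration, hand_in, tip_reach gives the robot as it stands. The module is installed in compiled form; this text tells all that it offers.
- The arm moves only by the shell command python3 -m crank 'ROWS' [FORCE]. ROWS is JSON, a list of rows, each an object of numbers: "fingers": the opening, from -1 (shut) to 1 (fully open); "tx", "ty", "tz": the shift along the tool's x, y, z in units of 40 mm (1.0 is 40 mm); "roll": the turn about the tool's x in units of 10 degrees (1.0 is 10 degrees). In form: [{"fingers": .., "tx": .., "ty": .., "tz": .., "roll": ..}, ...]. A call has exactly 8 rows; each row is the pose to reach, as a shift and turn from the pose commanded when the call began, along the tool's axes at that moment; what a row does not reach only later rows make up. A row lasts 1/8 s, in which the tool goes at most 62.5 mm and 10.7 degrees, less where a joint would pass 70% of its speed; a pose out of reach is approached as far as the arm can. A call with a gripper value outside its range is refused whole. The fingers move at their own pace and stop on an object; FORCE is the grip in N (left out, the last holds). Time passes only in rows, so rows that repeat a pose let the fingers close, or fill a call up. It gives the time, the measured TCP pose, the force and the opening at its end, in the units of the state.
- observe(): the state, without advancing time (a new reading comes with each control period).
- read_camera(name): name is "scene" or "top" or "wrist"; returns (picture, depth): 480x640x3 uint8, red, green, blue; 480x640 float32, m along the optical axis (not along the pixel's ray), 0 where there is no reading.
- get_calibration(name): a dict with "vertical_fov" (degrees; the focal length in pixels is half the picture's height over the tangent of half this angle, whatever the lens; pixels are square), "cx", "cy" (the principal point, pixels), "pose" (4x4, takes a point from camera to world coordinates); the wrist camera has in their place "T_tool_cam" (4x4, takes a point from camera to tool coordinates, whose origin is the TCP and whose axes are the tool frame's). Camera axes: x right, y down, z forward; pixel columns grow to the right and rows downward; lengths in m; the calibration is good to about 2 mm. A picture is of the moment at which its call begins: read the wrist's pose just before it. get_calibration takes no time and is no camera call.
- hand_in(): hands the job in, once; it reports no verdict.
The state is a dict: "time": time; "qpos": joint angles; "qvel": joint speeds; "joint_efforts": joint torques, N m; "tool_pos": TCP position; "tool_rot": TCP orientation; "contact_force": force on the tool from outside, world axes, zero at the start; "torque": the same for the moment, N m; "opening": finger opening in m.
Only numpy, scipy, OpenCV 4.12 (cv2) and the standard library are available. Lean on these libraries where they do the work, as an engineer would, in place of code of your own. Each camera call takes 0.05 s, during which the arm holds its last target. There are 200 camera calls.

## Task

Lift the lid of the grey curing box until it rests open on its stop. Then take the square-handled mandrel out of the stand and lower its freshly coated bead through the hole in the box's guide plate, without the mandrel touching the box anywhere, and finish while still holding it there: still, upright, centred in the hole, with the steel collar about 15 mm above the guide plate. Leave the round-handled mandrels in the stand and everything else where it is.

Things in the scene. Friction and masses are not known exactly. Their poses are not given: they have to be found in the camera images.
- mandrel: square-handled mandrel (coating rod), loose, about 90 g, upright in one of the stand's holes. Origin: centre of the underside of its steel collar (36 mm across, 6 mm thick); z up along the rod. Above: square wooden handle 18 x 18 mm, from 6 to 76 mm above the origin, sides along the stand's (within 0.1 rad). Below: shaft 6 mm across with a white ball bead 16 mm across, lowest point 100 mm down.
- mandrel_bead (a point): the centre of the white ball bead at the lower end of the square-handled mandrel, 92 mm below the mandrel's origin on its axis
- stand: wooden mandrel stand, fixed; origin on the table under its middle. Top plate 90 mm (x) by 210 mm (y), 10 mm thick, upper face 125 mm above the table, three through holes 26 mm across in a row at y = -65, 0, +65 mm; legs at both ends, open beneath. Three mandrels hang in the holes, collars lying on the plate, in any order.
- round_a: a bystander mandrel in the stand, told apart by its round handle, 14 mm thick with a 20 mm ball on top (top only 44 mm above the origin), and a drum-shaped bead; origin at the collar's underside. Stays in the stand.
- round_b: the second round-handled mandrel, same as the first. Stays in the stand.
- curing: grey curing box, fixed: 130 mm (x) by 150 mm (y), rim 110 mm above the table, walls 5 mm; origin on the table under its middle, x from its front (robot side) to its hinge side. Inside, 10 mm below the rim, an aluminium guide plate 20 mm thick (top 100 mm above the table) with one vertical bore 32 mm across in its middle; below it an empty chamber, floor 5 mm above the table.
- curing_hole (a point): the centre of the bore at the top face of the guide plate (100 mm above the table, on the vertical through the box's origin); axes as the box's
- lid (a joint): angle of the box's lid in rad: 0 shut on the rim, grows as it opens, 1.75 on its stop (10 degrees past upright, leaning away from the robot). Turns freely: let go below about 1.55 it falls shut, beyond that it falls open onto its stop and stays. Lid 130 x 150 mm, 8 mm thick: a grey frame around a clear tinted pane, about 160 g.
- lid_pull (a point): centre of the lid's black pull: a drum 24 mm across, 16 mm wide along its axis, parallel to the hinge (flat ends face the box's +y and -y). It stands out from the lid's front edge, centre 32 mm beyond the edge, 162 mm from the hinge line and 4 mm above the lid's underside; 114 mm above the table when shut. Pinched on its flat ends it turns between the fingers as the lid swings.
- lid_hinge (a point): the middle of the lid's hinge line, at the box's far rim, 65 mm (x) from the box's middle and 110 mm above the table; the hinge runs along the box's y
- jar_a: bead jar with metal cap, 44 mm across, 74 mm tall, bystander; origin under its centre
- jar_b: bead jar with metal cap, 38 mm across, 82 mm tall, bystander; origin under its centre
- jar_c: bead jar with metal cap, 44 mm across, 67 mm tall, bystander; origin under its centre
- cap: a loose metal jar cap, 34 mm across, 12 mm tall, bystander; origin under its centre
- spool: spool of copper wire, 44 mm across, 36 mm tall, bystander; origin under its centre
- pliers: small pliers lying flat, about 135 mm long, 12 mm thick, bystander; origin at the pivot, on the table; jaws along +x

How it is judged:
By the outcome, as a careful person would: the job done as asked, in the order asked, and still so for the second after the job is handed in, while the arm keeps its last pose, push and grip.
It also fails if it takes over 72 s, if anything falls off the work surface, if the arm or the gripper's body presses on something with over 40 N, if the wrist force passes 120 N, or if a joint passes its speed limit or range.

## Working session

There is one attempt and no reset: what is moved stays moved. The work goes in short steps, Python scripts to look and compute and a shell command to move; the robot and the scene stay as the last step left them, time stands still between calls to the robot, and variables do not carry over. Pictures are saved under pics/ and viewed, about 8 in all and at most 12, crops included, and the job is handed in when it is done.

```bash
mkdir -p pics; cat > h.py <<'E'
import numpy as np,cv2
from scipy.spatial.transform import Rotation as Ro
from cell import observe, read_camera, get_calibration, hand_in, tip_reach
def tool():
    s=observe(); T=np.eye(4); T[:3,:3]=Ro.from_euler('xyz',s['tool_rot']).as_matrix(); T[:3,3]=s['tool_pos']; return T
def snap(n):
    T=tool(); p,d=read_camera(n); c=get_calibration(n)
    M=c['pose'] if 'pose' in c else T@np.array(c['T_tool_cam'])
    f=240/np.tan(np.radians(c['vertical_fov'])/2)
    v,u=np.mgrid[:480,:640]
    P=np.stack([(u-c['cx'])/f*d,(v-c['cy'])/f*d,d],-1)@np.array(M)[:3,:3].T+np.array(M)[:3,3]
    P[d==0]=np.nan
    return p,d,P,(f,c['cx'],c['cy'],np.array(M))
def save(n,p): cv2.imwrite('pics/'+n+'.png',p[...,::-1])
def proj(K,X):
    f,cx,cy,M=K; q=(np.asarray(X)-M[:3,3])@M[:3,:3]; return q[...,:2]/q[...,2:]*f+[cx,cy]
E
python3 - <<'E'
from h import *
print(tip_reach if not callable(tip_reach) else tip_reach(), observe())
for n in('scene','top'):
    p,d,P,K=snap(n); save(n,p); np.savez(n+'.npz',p=p,P=P,d=d); print(n,K)
E
```

```text
0.025 {'time': 0.0, 'qpos': array([-1.36399721e+00,  3.42738845e-01,  1.52503790e+00,  1.33074098e-05,
        1.27536015e+00, -1.45990862e-01]), 'qvel': array([ 0.00040693,  0.00021495, -0.00049032, -0.00098784,  0.0009438 ,
       -0.00106229]), 'joint_efforts': array([-2.52337195e-03, -4.31244707e+01, -2.44221228e+01,  7.15176109e-02,
        5.58408850e-02, -1.24109888e-04]), 'tool_pos': array([ 0.18133843, -0.49223854,  0.21482931]), 'tool_rot': array([-1.72502719,  1.56925203,  1.76935155]), 'contact_force': array([-0.16136454,  0.43638077, -0.61556009]), 'torque': array([0.04638689, 0.01258282, 0.00691441]), 'opening': 0.09190791577715486}
scene (np.float64(433.6801054853753), 313.71373976966953, 236.25331981794056, array([[ 0.1061285 ,  0.55579607, -0.82451651,  1.31189039],
       [ 0.99424245, -0.07164638,  0.07967904, -0.10448483],
       [-0.01478832, -0.82822553, -0.56019976,  0.64845228],
       [ 0.        ,  0.        ,  0.        ,  1.        ]]))
top (np.float64(436.7985915747012), 316.1732021346745, 236.5493427219303, array([[ 0.00307772, -0.98361137,  0.18027537,  0.41924369],
       [-0.99961131,  0.00196908,  0.02780928, -0.05186611],
       [-0.0277085 , -0.18029088, -0.98322298,  0.79200327],
       [ 0.        ,  0.        ,  0.        ,  1.        ]]))
```

View pics/top.png

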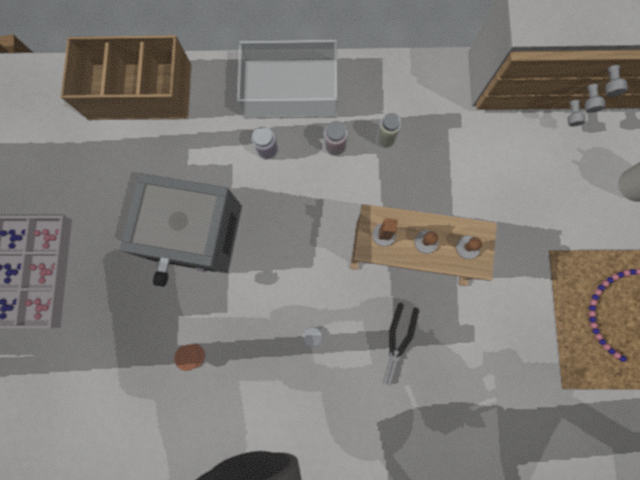

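View pics/scene.png

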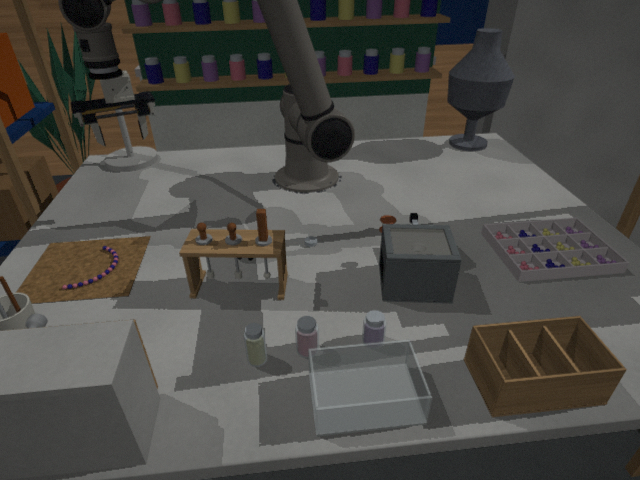

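```bash
python3 - <<'E'
import numpy as np,cv2
Z=np.load('top.npz');P=Z['P']
def rect(u0,u1,v0,v1,z0,z1):
    Q=P[v0:v1,u0:u1].reshape(-1,3); Q=Q[(Q[:,2]>z0)&(Q[:,2]<z1)]
    r=cv2.minAreaRect((Q[:,:2]*1000).astype(np.float32)); print(len(Q),np.median(Q[:,2]),r,cv2.boxPoints(r).round(1).tolist())
for v,u in[(280,160),(275,160),(270,160),(265,163),(225,390),(220,390),(230,386),(240,384),(250,400),(220,180),(190,130),(250,200)]: print(u,v,P[v,u].round(4))
rect(110,245,165,262,.112,.124)
rect(350,500,200,285,.119,.131)
rect(145,175,265,290,.095,.135)
# square handle top
rect(375,402,210,250,.19,.22)
Q=P[300:350,180-10:215].reshape(-1,3)
E
python3 - <<'E'
import cv2
p=cv2.imread('pics/top.png')
a=cv2.resize(p[165:295,110:250],None,fx=4,fy=4,interpolation=cv2.INTER_CUBIC)
cv2.imwrite('pics/c1.png',a)
E
```

```text
160 280 [0.4738 0.2068 0.1266]
160 275 [0.4815 0.2071 0.1273]
160 270 [0.4902 0.2114 0.1177]
163 265 [0.4979 0.2068 0.1185]
390 225 [ 0.5436 -0.1368  0.2008]
390 220 [ 0.5505 -0.1369  0.2013]
386 230 [ 0.5368 -0.1313  0.1997]
384 240 [ 0.5345 -0.1368  0.1328]
400 250 [ 0.5202 -0.1618  0.1256]
180 220 [0.5704 0.1849 0.1167]
130 190 [0.6545 0.3243 0.0025]
200 250 [0.5219 0.1502 0.1168]
7389 0.11790969037449173 ((570.3396606445312, 194.3116455078125), (150.6433868408203, 135.74298095703125), 80.3555679321289) [[490.79998779296875, 131.39999389648438], [624.5999755859375, 108.69999694824219], [649.9000244140625, 257.20001220703125], [516.0, 279.8999938964844]]
6820 0.1257250539771908 ((534.53173828125, -201.16213989257812), (210.6336212158203, 91.01168060302734), 81.48341369628906) [[473.8999938964844, -298.6000061035156], [563.9000244140625, -312.1000061035156], [595.0999755859375, -103.69999694824219], [505.1000061035156, -90.30000305175781]]
271 0.12154749391021147 ((482.6063537597656, 209.30685424804688), (16.71208381652832, 33.98252487182617), 82.3047103881836) [[464.6000061035156, 203.3000030517578], [498.29998779296875, 198.8000030517578], [500.6000061035156, 215.3000030517578], [466.8999938964844, 219.89999389648438]]
194 0.20130887599744424 ((544.1004028320312, -137.1123046875), (17.935136795043945, 18.997947692871094), 82.02912139892578) [[533.4000244140625, -144.6999969482422], [552.2999877929688, -147.3000030517578], [554.7999877929688, -129.5], [535.9000244140625, -126.9000015258789]]
```

View pics/c1.png

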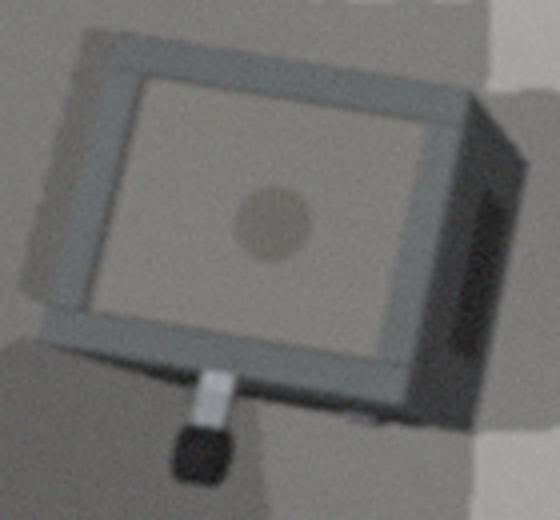

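```bash
cat >> h.py <<'E'
def plan(X,yaw=None):
    "units to bring TCP to X; yaw(deg)=direction of jaw axis's normal (box x); tool y along box +-y"
    T=tool(); R=T[:3,:3]; d=R.T@(np.asarray(X)-T[:3,3])/.04
    print('pos',T[:3,3].round(4),'toolx',R[:,0].round(3),'tooly',R[:,1].round(3),'opening',round(observe()['opening'],4),'F',observe()['contact_force'].round(1),'t',round(observe()['time'],2))
    print('tx %.3f ty %.3f tz %.3f'%tuple(d))
    if yaw is not None:
        y=R.T@np.array([-np.sin(np.radians(yaw)),np.cos(np.radians(yaw)),0]); a=np.degrees(np.arctan2(y[2],y[1])); a=(a+90)%180-90
        print('roll units %.3f'%(a/10))
E
python3 -c "
from h import *
plan([.478,.2095,.24],-9.6)"
```

```text
pos [ 0.1813 -0.4923  0.2149] toolx [-0.     0.001 -1.   ] tooly [ 0.346 -0.938 -0.001] opening 0.0919 F [-0.8 -0.1 -0. ] t 0.1
tx -0.606 ty -13.903 tz -13.022
roll units 2.981
```

```bash
python3 -m crank '[{"fingers":0,"tx":-0.6,"ty":-1.4,"tz":-1.3,"roll":0.6},{"fingers":0,"tx":-0.6,"ty":-2.8,"tz":-2.6,"roll":1.2},{"fingers":0,"tx":-0.6,"ty":-4.2,"tz":-3.9,"roll":1.8},{"fingers":0,"tx":-0.6,"ty":-5.6,"tz":-5.2,"roll":2.4},{"fingers":0,"tx":-0.6,"ty":-7,"tz":-6.5,"roll":3},{"fingers":0,"tx":-0.6,"ty":-8,"tz":-7.5,"roll":3},{"fingers":0,"tx":-0.6,"ty":-9,"tz":-8.4,"roll":3},{"fingers":0,"tx":-0.6,"ty":-9.5,"tz":-8.9,"roll":3}]' 20
python3 -c "
from h import *
plan([.478,.2095,.24],-9.6)"
```

```text
time: 1.1
tool_pos: [0.3751, -0.0328, 0.2396]
tool_rot: [2.669, 1.57, -0.643]
contact_force: [1.0, -1.1, -0.5]
opening: 0.0457
pos [ 0.3751 -0.0328  0.2396] toolx [ 0.001 -0.    -1.   ] tooly [-0.17  -0.985  0.   ] opening 0.0457 F [ 1.  -1.1 -0.5] t 1.1
tx -0.012 ty -6.408 tz -1.504
roll units -0.020
```

```bash
python3 -m crank '[{"fingers":0,"tx":0,"ty":-1.4,"tz":-0.3,"roll":0},{"fingers":0,"tx":0,"ty":-2.8,"tz":-0.6,"roll":0},{"fingers":0,"tx":0,"ty":-4.2,"tz":-1,"roll":0},{"fingers":0,"tx":0,"ty":-5.4,"tz":-1.3,"roll":0},{"fingers":0,"tx":0,"ty":-6,"tz":-1.5,"roll":0},{"fingers":0,"tx":0,"ty":-6.4,"tz":-1.5,"roll":0},{"fingers":0,"tx":0,"ty":-6.4,"tz":-1.5,"roll":0},{"fingers":0,"tx":0,"ty":-6.4,"tz":-1.5,"roll":0}]' 20
python3 - <<'E'
from h import *
plan([.478,.2095,.12],-9.6)
p,d,P,K=snap('wrist'); save('w1',p); np.savez('w1.npz',p=p,P=P)
print(proj(K,[.478,.2095,.126]),proj(K,[.5732,.1938,.118]),proj(K,[.478,.2095,.19]))
E
```

```text
time: 2.1
tool_pos: [0.477, 0.2064, 0.2395]
tool_rot: [1.231, 1.57, -2.082]
contact_force: [-0.1, -0.8, -0.1]
opening: 0.0456
pos [0.477  0.2064 0.2395] toolx [-0.    -0.001 -1.   ] tooly [-0.171 -0.985  0.001] opening 0.0456 F [-0.1 -0.8 -0.1] t 2.1
tx 2.988 ty -0.082 tz -0.011
roll units -0.022
[315.53469833 234.28549121] [314.30493952 113.30030881] [314.77268439 260.82863532]
```

View pics/w1.png

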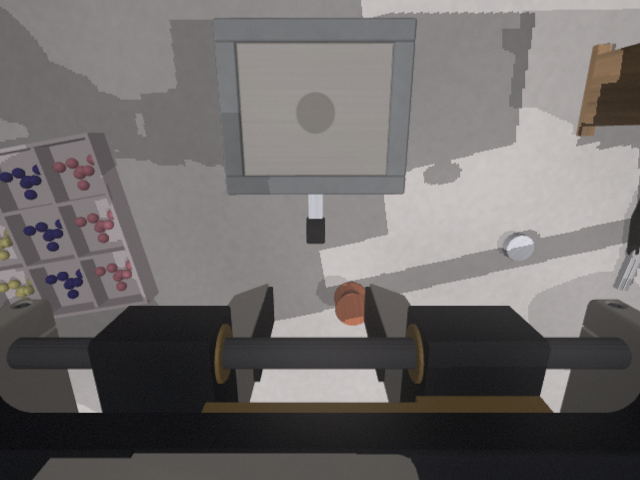

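```bash
python3 -m crank '[{"fingers":0,"tx":0.8,"ty":-0.08,"tz":-0.05,"roll":0},{"fingers":0,"tx":1.6,"ty":-0.08,"tz":-0.05,"roll":0},{"fingers":0,"tx":2.3,"ty":-0.08,"tz":-0.05,"roll":0},{"fingers":0,"tx":2.8,"ty":-0.08,"tz":-0.05,"roll":0},{"fingers":0,"tx":3,"ty":-0.08,"tz":-0.05,"roll":0},{"fingers":0,"tx":3,"ty":-0.08,"tz":-0.05,"roll":0},{"fingers":-1,"tx":3,"ty":-0.08,"tz":-0.05,"roll":0},{"fingers":-1,"tx":3,"ty":-0.08,"tz":-0.05,"roll":0}]' 15
python3 -m crank '[{"fingers":-1,"tx":0,"ty":0,"tz":0,"roll":0},{"fingers":-1,"tx":0,"ty":0,"tz":0,"roll":0},{"fingers":-1,"tx":0,"ty":0,"tz":0,"roll":0},{"fingers":-1,"tx":0,"ty":0,"tz":0,"roll":0},{"fingers":-1,"tx":0,"ty":0,"tz":0,"roll":0},{"fingers":-1,"tx":0,"ty":0,"tz":0,"roll":0},{"fingers":-1,"tx":0,"ty":0,"tz":0,"roll":0},{"fingers":-1,"tx":0,"ty":0,"tz":0,"roll":0}]'
python3 - <<'E'
from h import *
plan([.48,.2095,.12],-9.6)
r=np.hypot(162,4)
for th in np.arange(0,1.76,.1).tolist()+[1.65,1.72]:
    a=th+np.arctan2(4,162); print(round(th,2),'tx %.2f tz %.2f'%(-(r*np.sin(a)-4)/40, -(162-r*np.cos(a))/40))
E
```

```text
time: 3.15
tool_pos: [0.4804, 0.2102, 0.1203]
tool_rot: [-2.75, 1.569, 0.221]
contact_force: [0.0, -0.2, -0.7]
opening: 0.0302
time: 4.15
tool_pos: [0.4799, 0.2101, 0.1195]
tool_rot: [1.526, 1.571, -1.787]
contact_force: [0.9, -0.4, 0.0]
opening: 0.0006
pos [0.4799 0.2101 0.1195] toolx [-0. -0. -1.] tooly [-0.17  -0.985  0.   ] opening 0.0006 F [ 0.9 -0.4  0. ] t 4.15
tx -0.014 ty 0.014 tz -0.004
roll units -0.019
0.0 tx 0.00 tz -0.00
0.1 tx -0.40 tz -0.03
0.2 tx -0.80 tz -0.10
0.3 tx -1.19 tz -0.21
0.4 tx -1.57 tz -0.36
0.5 tx -1.93 tz -0.54
0.6 tx -2.27 tz -0.76
0.7 tx -2.59 tz -1.02
0.8 tx -2.87 tz -1.30
0.9 tx -3.13 tz -1.61
1.0 tx -3.36 tz -1.95
1.1 tx -3.55 tz -2.30
1.2 tx -3.71 tz -2.68
1.3 tx -3.83 tz -3.06
1.4 tx -3.91 tz -3.46
1.5 tx -3.95 tz -3.86
1.6 tx -3.95 tz -4.27
1.7 tx -3.90 tz -4.67
1.65 tx -3.93 tz -4.47
1.72 tx -3.89 tz -4.75
```

```bash
python3 - <<'E'
from h import *
p,d,P,K=snap('wrist'); p2,_,P2,K2=snap('scene'); 
print(proj(K2,[.48,.2095,.114]))
u,v=proj(K2,[.48,.2095,.114]).astype(int)
c=cv2.resize(p2[v-60:v+60,u-60:u+80],(560,480),interpolation=cv2.INTER_CUBIC)
save('g1',np.hstack([cv2.resize(p,(640,480))[:, :][:480:1], ])); 
q=cv2.resize(p,(400,300)); c=cv2.resize(c,(400,343)); m=np.zeros((343,800,3),np.uint8); m[:300,:400]=q; m[:,400:]=c; save('g2',m)
E
```

```text
[413.2105893  218.13465281]
```

View pics/g2.png

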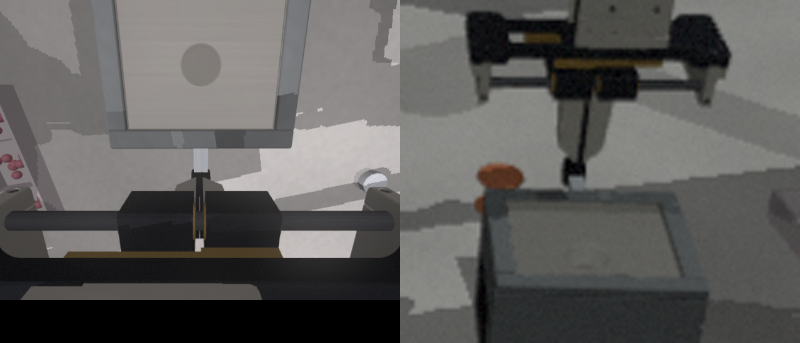

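```bash
python3 - <<'E'
from h import *
Z=np.load('w1.npz');P=Z['P']
for v in range(190,252,4): print(v,P[v,316].round(4),Z['p'][v,316])
p,d,P,K=snap('wrist');
print('now')
for v in range(225,330,6): print(v,P[v,320].round(4),p[v,320])
c=p[200:400,200:440]; c=cv2.resize(c,None,fx=2.2,fy=2.2,interpolation=cv2.INTER_CUBIC)
p2,d2,P2,K2=snap('scene'); e=cv2.resize(p2[180:260,375:445],None,fx=3.8,fy=5.5*1,interpolation=cv2.INTER_CUBIC)
save('g3',np.hstack([c,e[:440]]))
E
```

```text
190 [0.5138 0.2029 0.1192] [118 120 121]
194 [0.5102 0.2035 0.1173] [151 153 158]
198 [0.5071 0.204  0.1184] [188 190 196]
202 [0.5034 0.2047 0.1167] [188 189 196]
206 [0.4999 0.2053 0.1161] [187 189 195]
210 [0.4966 0.2059 0.1169] [187 189 196]
214 [0.4932 0.2065 0.1169] [188 190 196]
218 [0.4898 0.2071 0.1173] [156 157 161]
222 [0.4873 0.2075 0.1211] [52 50 51]
226 [0.4846 0.2079 0.1243] [51 50 52]
230 [0.4816 0.2085 0.126 ] [56 55 55]
234 [0.4786 0.209  0.1275] [56 54 55]
238 [0.4743 0.2098 0.1248] [54 51 53]
242 [0.4699 0.2106 0.1218] [51 50 50]
246 [4.273e-01 2.189e-01 1.000e-04] [144 140 138]
250 [ 0.4217  0.2198 -0.0012] [144 139 139]
now
225 [0.5169 0.2036 0.1171] [105 106 107]
231 [0.5141 0.2041 0.118 ] [103 106 108]
237 [0.5107 0.2047 0.1174] [127 129 132]
243 [0.5078 0.2052 0.1181] [166 167 172]
249 [0.5043 0.2058 0.1173] [164 166 172]
255 [0.5015 0.2062 0.1186] [165 166 172]
261 [0.4982 0.2068 0.1186] [167 168 174]
267 [0.4942 0.2075 0.1167] [167 168 173]
273 [0.4911 0.208  0.1175] [168 168 173]
279 [0.4887 0.2084 0.1199] [42 41 40]
285 [0.4867 0.2088 0.1229] [43 42 42]
291 [0.4894 0.2084 0.1359] [43 42 43]
297 [0.4894 0.2084 0.1422] [40 38 40]
303 [0.4896 0.2084 0.1486] [39 38 38]
309 [0.4889 0.2085 0.1529] [33 33 34]
315 [0.4889 0.2086 0.158 ] [50 49 50]
321 [0.4891 0.2085 0.1632] [47 46 47]
327 [0.4886 0.2086 0.1671] [47 45 45]
```

View pics/g3.png

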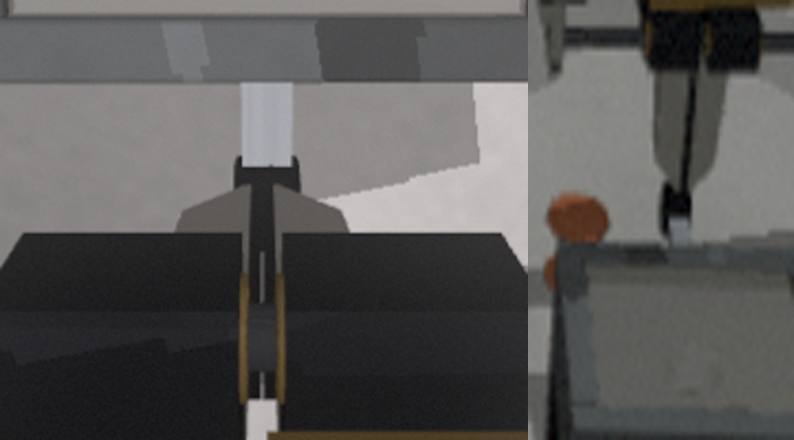

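```bash
python3 - <<'E'
from h import *
print(tip_reach, callable(tip_reach))
p,d,P,K=snap('scene')
for v in range(196,228,2): print(v,[ (P[v,u]*1000).round(0).astype(int).tolist() for u in (412,415,418,421)], p[v,415])
print(proj(K,[.48,.2095,.1195]),proj(K,[.48,.2095,.0945]))
p,d,P,K=snap('top')
E
```

```text
0.025 False
196 [[490, 196, 179], [491, 203, 179], [488, 211, 177], [494, 215, 180]] [76 78 73]
198 [[489, 197, 173], [491, 203, 174], [490, 210, 173], [496, 215, 176]] [76 73 69]
200 [[488, 198, 168], [492, 204, 169], [491, 211, 168], [492, 217, 168]] [77 77 72]
202 [[488, 198, 163], [491, 205, 163], [490, 212, 163], [494, 217, 165]] [76 75 68]
204 [[491, 198, 159], [491, 205, 158], [492, 212, 158], [493, 218, 159]] [73 73 68]
206 [[487, 200, 151], [491, 206, 153], [490, 213, 152], [493, 219, 153]] [64 66 62]
208 [[490, 200, 148], [491, 206, 148], [496, 212, 150], [496, 218, 150]] [50 50 47]
210 [[493, 199, 144], [490, 207, 142], [493, 213, 143], [494, 220, 143]] [40 43 38]
212 [[491, 200, 138], [493, 207, 139], [496, 213, 140], [275, 308, 1]] [36 36 37]
214 [[478, 206, 124], [490, 209, 131], [282, 297, 0], [279, 307, -3]] [24 25 25]
216 [[487, 203, 125], [489, 210, 125], [289, 295, -3], [293, 302, 0]] [ 8  8 13]
218 [[489, 203, 120], [491, 210, 121], [299, 292, -3], [307, 298, 1]] [5 7 4]
220 [[493, 202, 118], [493, 210, 117], [311, 288, -2], [316, 295, 0]] [109 115 118]
222 [[503, 199, 119], [501, 207, 117], [321, 285, -2], [326, 292, 0]] [110 114 116]
224 [[503, 200, 113], [512, 203, 119], [335, 280, 1], [336, 288, 1]] [88 92 94]
226 [[518, 195, 118], [521, 201, 119], [521, 208, 119], [523, 214, 120]] [62 68 66]
[413.47992406 216.1179201 ] [412.26877046 225.1868316 ]
```

```bash
python3 - <<'E'
from h import *
P=np.load('w1.npz')['P']
for u in (245,255,262,268,271,368,372,385): 
  print(u,[ (P[v,u]*1000).round(0).tolist() for v in (288,295,302,310,330)])
P=np.load('scene.npz')['P']
s=P[60:140,290:380].reshape(-1,3)
E
```

```text
245 [[387.0, 319.0, -1.0], [493.0, 239.0, 262.0], [493.0, 237.0, 270.0], [493.0, 236.0, 277.0], [493.0, 233.0, 293.0]]
255 [[493.0, 235.0, 256.0], [493.0, 234.0, 263.0], [493.0, 233.0, 270.0], [492.0, 232.0, 276.0], [491.0, 230.0, 290.0]]
262 [[493.0, 232.0, 256.0], [492.0, 231.0, 262.0], [491.0, 230.0, 268.0], [490.0, 230.0, 274.0], [487.0, 229.0, 284.0]]
268 [[491.0, 230.0, 252.0], [491.0, 229.0, 260.0], [490.0, 228.0, 266.0], [487.0, 229.0, 267.0], [478.0, 230.0, 270.0]]
271 [[490.0, 229.0, 251.0], [489.0, 228.0, 257.0], [485.0, 229.0, 257.0], [482.0, 229.0, 259.0], [473.0, 231.0, 261.0]]
368 [[482.0, 181.0, 252.0], [482.0, 183.0, 260.0], [480.0, 183.0, 263.0], [477.0, 184.0, 265.0], [469.0, 185.0, 267.0]]
372 [[483.0, 180.0, 255.0], [483.0, 181.0, 261.0], [481.0, 182.0, 265.0], [482.0, 183.0, 274.0], [475.0, 184.0, 278.0]]
385 [[355.0, 141.0, -2.0], [483.0, 175.0, 263.0], [483.0, 176.0, 269.0], [483.0, 178.0, 277.0], [483.0, 180.0, 292.0]]
```

Fingertips physically end ~12 mm above the reported TCP (cameras agree), so the first close passed over the drum. I'll go about 39 mm lower.

```bash
python3 -m crank '[{"fingers":0,"tx":0,"ty":0,"tz":0,"roll":0},{"fingers":0,"tx":0,"ty":0,"tz":0,"roll":0},{"fingers":0,"tx":0,"ty":0,"tz":0,"roll":0},{"fingers":0,"tx":0,"ty":0,"tz":0,"roll":0},{"fingers":0,"tx":0.3,"ty":0,"tz":0,"roll":0},{"fingers":0,"tx":0.6,"ty":0,"tz":0,"roll":0},{"fingers":0,"tx":0.96,"ty":0,"tz":0,"roll":0},{"fingers":0,"tx":0.96,"ty":0,"tz":0,"roll":0}]' 15
python3 -m crank '[{"fingers":-1,"tx":0,"ty":0,"tz":0,"roll":0},{"fingers":-1,"tx":0,"ty":0,"tz":0,"roll":0},{"fingers":-1,"tx":0,"ty":0,"tz":0,"roll":0},{"fingers":-1,"tx":0,"ty":0,"tz":0,"roll":0},{"fingers":-1,"tx":0,"ty":0,"tz":0,"roll":0},{"fingers":-1,"tx":0,"ty":0,"tz":0,"roll":0},{"fingers":-1,"tx":0,"ty":0,"tz":0,"roll":0},{"fingers":-1,"tx":0,"ty":0,"tz":0,"roll":0}]'
```

```text
time: 5.45
tool_pos: [0.4789, 0.2097, 0.0794]
tool_rot: [0.457, 1.567, -2.855]
contact_force: [0.7, 0.6, 0.3]
opening: 0.0455
time: 6.45
tool_pos: [0.4799, 0.209, 0.0814]
tool_rot: [1.659, 1.569, -1.653]
contact_force: [-0.2, -5.2, 2.3]
opening: 0.016
```

```bash
python3 -m crank '[{"fingers":-1,"tx":-0.4,"ty":0,"tz":-0.03,"roll":0},{"fingers":-1,"tx":-0.8,"ty":0,"tz":-0.1,"roll":0},{"fingers":-1,"tx":-1.19,"ty":0,"tz":-0.21,"roll":0},{"fingers":-1,"tx":-1.57,"ty":0,"tz":-0.36,"roll":0},{"fingers":-1,"tx":-1.93,"ty":0,"tz":-0.54,"roll":0},{"fingers":-1,"tx":-2.27,"ty":0,"tz":-0.76,"roll":0},{"fingers":-1,"tx":-2.59,"ty":0,"tz":-1.02,"roll":0},{"fingers":-1,"tx":-2.87,"ty":0,"tz":-1.3,"roll":0}]'
python3 -m crank '[{"fingers":-1,"tx":-0.26,"ty":0,"tz":-0.31,"roll":0},{"fingers":-1,"tx":-0.49,"ty":0,"tz":-0.65,"roll":0},{"fingers":-1,"tx":-0.68,"ty":0,"tz":-1,"roll":0},{"fingers":-1,"tx":-0.84,"ty":0,"tz":-1.38,"roll":0},{"fingers":-1,"tx":-0.96,"ty":0,"tz":-1.76,"roll":0},{"fingers":-1,"tx":-1.04,"ty":0,"tz":-2.16,"roll":0},{"fingers":-1,"tx":-1.08,"ty":0,"tz":-2.56,"roll":0},{"fingers":-1,"tx":-1.08,"ty":0,"tz":-2.56,"roll":0}]'
python3 -c "
from h import *
plan([.637+.02,.183-.003,.237],-9.6)"
```

```text
time: 7.45
tool_pos: [0.5306, 0.2002, 0.1959]
tool_rot: [0.903, 1.568, -2.41]
contact_force: [0.4, -3.8, -3.0]
opening: 0.0158
time: 8.45
tool_pos: [0.6326, 0.1827, 0.2388]
tool_rot: [1.757, 1.569, -1.557]
contact_force: [0.2, -5.2, -0.4]
opening: 0.0159
pos [0.6326 0.1827 0.2388] toolx [ 0.    -0.001 -1.   ] tooly [-0.171 -0.985  0.001] opening 0.0159 F [ 0.2 -5.2 -0.4] t 8.45
tx 0.046 ty -0.038 tz -0.612
roll units -0.025
```

```bash
python3 -m crank '[{"fingers":-1,"tx":0,"ty":0,"tz":-0.2,"roll":0},{"fingers":-1,"tx":0,"ty":0,"tz":-0.41,"roll":0},{"fingers":-1,"tx":0.03,"ty":0,"tz":-0.6,"roll":0},{"fingers":-1,"tx":0.05,"ty":0,"tz":-0.81,"roll":0},{"fingers":-1,"tx":0.06,"ty":0,"tz":-0.9,"roll":0},{"fingers":-1,"tx":0.06,"ty":0,"tz":-0.9,"roll":0},{"fingers":-1,"tx":0.06,"ty":0,"tz":-0.9,"roll":0},{"fingers":0,"tx":0.06,"ty":0,"tz":-0.9,"roll":0}]'
python3 -m crank '[{"fingers":0,"tx":0,"ty":0,"tz":0,"roll":0},{"fingers":0,"tx":0,"ty":0,"tz":0,"roll":0},{"fingers":0,"tx":0,"ty":0,"tz":0,"roll":0},{"fingers":0,"tx":0,"ty":0,"tz":0,"roll":0},{"fingers":0,"tx":-0.4,"ty":0,"tz":0,"roll":0},{"fingers":0,"tx":-1,"ty":0,"tz":0,"roll":0},{"fingers":0,"tx":-1.5,"ty":0,"tz":0,"roll":0},{"fingers":0,"tx":-1.5,"ty":0,"tz":0,"roll":0}]'
python3 - <<'E'
from h import *
plan([.53,0,.3],-8.3)
p,d,P,K=snap('scene'); p2,d2,P2,K2=snap('top')
np.savez('top2.npz',p=p2,P=P2)
h=[.637,.183,.110]
for a in (1.55,1.75):
  for s in(1,): print(a,proj(K,[.637-.16*np.cos(a)*.986,.183+.16*np.cos(a)*.167,.11+.16*np.sin(a)]))
save('s2',np.hstack([cv2.resize(p[100:340,300:500],(400,480)),cv2.resize(p2[140:300,90:250],(400,480))]))
E
```

```text
time: 9.45
tool_pos: [0.6672, 0.1783, 0.2368]
tool_rot: [-1.569, 1.57, 1.402]
contact_force: [0.3, 0.6, 0.0]
opening: 0.022
time: 10.45
tool_pos: [0.6682, 0.1778, 0.2985]
tool_rot: [-2.831, 1.567, 0.139]
contact_force: [-0.3, -0.2, 0.3]
opening: 0.046
pos [0.6682 0.1778 0.2985] toolx [ 0.004  0.001 -1.   ] tooly [-0.17  -0.985 -0.001] opening 0.046 F [-0.3 -0.2  0.3] t 10.45
tx -0.054 ty 4.969 tz 2.649
roll units -0.149
1.55 [433.85873841 190.33224047]
1.75 [436.66623499 200.08017929]
```

View pics/s2.png

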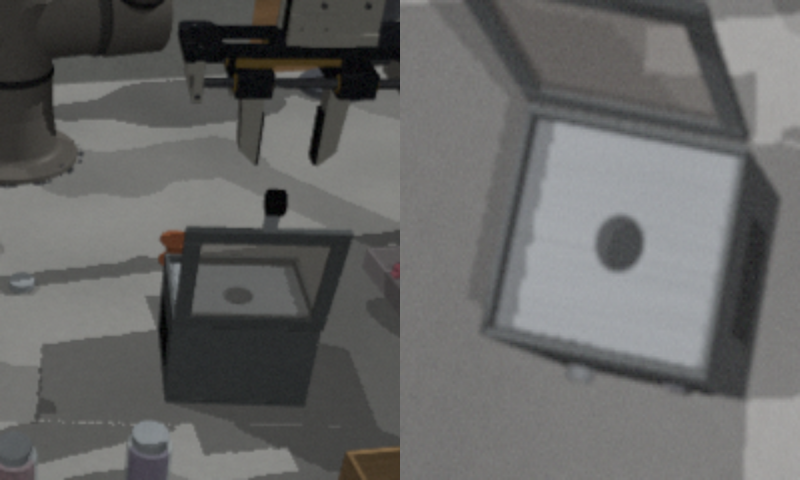

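```bash
python3 - <<'E'
from h import *
Z=np.load('top2.npz'); p=Z['p'];P=Z['P']; K=(lambda c:(240/np.tan(np.radians(c['vertical_fov'])/2),c['cx'],c['cy'],np.array(c['pose'])))(get_calibration('top'))
f,cx,cy,M=K
g=p.mean(2); sub=g[200:243,155:202]
m=((sub<(np.median(sub)*.75))&1).astype(np.uint8)
n,l,st,ce=cv2.connectedComponentsWithStats(m); i=l[221-200,178-155]; print(np.median(sub),st[i],ce[i]+[155,200])
u,v=ce[i]+[155,200]
r=M[:3,:3]@[(u-cx)/f,(v-cy)/f,1]; X=M[:3,3]+r*(.1-M[2,3])/r[2]; print('bore',X)
Q=P[160:262,110:245].reshape(-1,3); Q=Q[abs(Q[:,2]-.1)<.004]; R=cv2.minAreaRect((Q[:,:2]*1000).astype(np.float32)); print(len(Q),np.median(Q[:,2]),R)
for w in('top','scene'):
  p,d,P,K=snap(w)
  Q=P.reshape(-1,3); s=(Q[:,2]>.196)&(Q[:,2]<.206)&(abs(Q[:,0]-.544)<.03)&(abs(Q[:,1]+.137)<.03); Q=Q[s]; print(w,len(Q),Q.mean(0),cv2.minAreaRect((Q[:,:2]*1000).astype(np.float32)))
plan([.5445,-.137,.26],-8.3)
E
```

```text
162.66666666666666 [ 13  12  20  19 279] [177.42293907 220.72759857]
bore [0.5729073  0.19498616 0.1       ]
5859 0.10073835883176607 ((571.430908203125, 192.49429321289062), (147.72698974609375, 127.3534164428711), 80.39076232910156)
top 179 [ 0.54350906 -0.13699892  0.20134218] ((543.86572265625, -137.26589965820312), (17.93164825439453, 18.6706600189209), 83.84174346923828)
scene 54 [ 0.54906357 -0.13836011  0.19996651] ((547.2862548828125, -138.3624725341797), (17.51445960998535, 18.2220516204834), 83.65058135986328)
pos [0.6672 0.1777 0.2952] toolx [-0.002 -0.    -1.   ] tooly [-0.17  -0.985  0.001] opening 0.0456 F [-0.4 -0.7 -0.6] t 10.65
tx 0.890 ty 8.273 tz 1.683
roll units -0.149
```

```bash
python3 -m crank '[{"fingers":0,"tx":0,"ty":1.2,"tz":0.3,"roll":0},{"fingers":0,"tx":0,"ty":2.5,"tz":0.6,"roll":0},{"fingers":0,"tx":0,"ty":3.8,"tz":0.9,"roll":-0.2},{"fingers":0,"tx":0.2,"ty":5.1,"tz":1.2,"roll":-0.2},{"fingers":0,"tx":0.5,"ty":6.4,"tz":1.4,"roll":-0.25},{"fingers":0,"tx":0.8,"ty":7.4,"tz":1.6,"roll":-0.25},{"fingers":0,"tx":0.9,"ty":8,"tz":1.68,"roll":-0.25},{"fingers":0,"tx":0.9,"ty":8.27,"tz":1.68,"roll":-0.25}]'
python3 -m crank '[{"fingers":0,"tx":0,"ty":0,"tz":0,"roll":0},{"fingers":0,"tx":0,"ty":0,"tz":0,"roll":0},{"fingers":0,"tx":0,"ty":0,"tz":0,"roll":0},{"fingers":0,"tx":0,"ty":0,"tz":0,"roll":0},{"fingers":0,"tx":0,"ty":0,"tz":0,"roll":0},{"fingers":0,"tx":0,"ty":0,"tz":0,"roll":0},{"fingers":0,"tx":0,"ty":0,"tz":0,"roll":0},{"fingers":0,"tx":0,"ty":0,"tz":0,"roll":0}]'
python3 - <<'E'
from h import *
plan([.5445,-.137,.145],-7)
p,d,P,K=snap('wrist'); save('w2',p)
Q=P.reshape(-1,3); s=(Q[:,2]>.196)&(Q[:,2]<.206)&(abs(Q[:,0]-.544)<.03)&(abs(Q[:,1]+.137)<.03); Q=Q[s]; print(len(Q),Q.mean(0),cv2.minAreaRect((Q[:,:2]*1000).astype(np.float32)))
E
```

```text
time: 11.65
tool_pos: [0.5442, -0.1379, 0.2597]
tool_rot: [-0.222, 1.569, 2.791]
contact_force: [0.7, 0.9, -1.1]
opening: 0.0462
time: 12.65
tool_pos: [0.5451, -0.1369, 0.2607]
tool_rot: [2.128, 1.571, -1.141]
contact_force: [-0.2, 0.0, -0.0]
opening: 0.0463
pos [ 0.5451 -0.1369  0.2607] toolx [ 0. -0. -1.] tooly [-0.127 -0.992  0.   ] opening 0.0463 F [-0.2  0.  -0. ] t 12.65
tx 2.893 ty 0.004 tz 0.015
roll units -0.029
645 [ 0.54572174 -0.13835078  0.20041142] ((545.16796875, -138.26092529296875), (17.764978408813477, 17.59059715270996), 83.10773468017578)
```

View pics/w2.png

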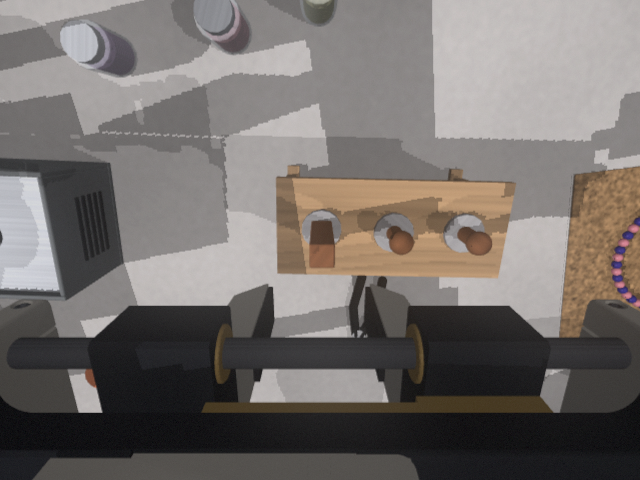

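```bash
python3 -m crank '[{"fingers":0,"tx":0.5,"ty":0.02,"tz":0,"roll":0},{"fingers":0,"tx":1,"ty":0.02,"tz":0,"roll":0},{"fingers":0,"tx":1.5,"ty":0.02,"tz":0,"roll":0},{"fingers":0,"tx":2,"ty":0.02,"tz":0,"roll":0},{"fingers":0,"tx":2.5,"ty":0.02,"tz":0,"roll":0},{"fingers":0,"tx":2.88,"ty":0.02,"tz":0,"roll":0},{"fingers":0,"tx":2.88,"ty":0.02,"tz":0,"roll":0},{"fingers":0,"tx":2.88,"ty":0.02,"tz":0,"roll":0}]' 25
python3 -m crank '[{"fingers":-1,"tx":0,"ty":0,"tz":0,"roll":0},{"fingers":-1,"tx":0,"ty":0,"tz":0,"roll":0},{"fingers":-1,"tx":0,"ty":0,"tz":0,"roll":0},{"fingers":-1,"tx":0,"ty":0,"tz":0,"roll":0},{"fingers":-1,"tx":0,"ty":0,"tz":0,"roll":0},{"fingers":-1,"tx":0,"ty":0,"tz":0,"roll":0},{"fingers":-1,"tx":0,"ty":0,"tz":0,"roll":0},{"fingers":-1,"tx":0,"ty":0,"tz":0,"roll":0}]' 25
python3 -c "
from h import *
plan([.5451,-.137,.265],-7)"
```

```text
time: 13.7
tool_pos: [0.5455, -0.1378, 0.1462]
tool_rot: [2.823, 1.57, -0.445]
contact_force: [-0.4, 0.5, 0.4]
opening: 0.0456
time: 14.7
tool_pos: [0.545, -0.1377, 0.1456]
tool_rot: [2.231, 1.571, -1.038]
contact_force: [-0.6, -0.8, 0.7]
opening: 0.0178
pos [ 0.545  -0.1377  0.1456] toolx [ 0. -0. -1.] tooly [-0.127 -0.992  0.   ] opening 0.0178 F [-0.6 -0.8  0.7] t 14.7
tx -2.986 ty -0.016 tz -0.000
roll units -0.029
```

```bash
python3 -m crank '[{"fingers":-1,"tx":-0.3,"ty":0,"tz":0,"roll":0},{"fingers":-1,"tx":-0.7,"ty":0,"tz":0,"roll":0},{"fingers":-1,"tx":-1.1,"ty":0,"tz":0,"roll":0},{"fingers":-1,"tx":-1.6,"ty":0,"tz":0,"roll":0},{"fingers":-1,"tx":-2.1,"ty":0,"tz":0,"roll":0},{"fingers":-1,"tx":-2.6,"ty":0,"tz":0,"roll":0},{"fingers":-1,"tx":-3.1,"ty":0,"tz":0,"roll":0},{"fingers":-1,"tx":-3.1,"ty":0,"tz":0,"roll":0}]' 25
python3 - <<'E'
from h import *
plan([.573,.194,.272],-9.6)
p,d,P,K=snap('scene'); 
o=tool()[:3,3]+[0,0,.125-.1456]; print('origin guess',o)
u,v=proj(K,o+[0,0,-.03]).astype(int); print(u,v,proj(K,o),proj(K,o-[0,0,.092]))
save('s3',cv2.resize(p[v-60:v+60,u-60:u+60],(600,600),interpolation=cv2.INTER_CUBIC))
p,d,P,K=snap('wrist'); print(proj(K,o-[0,0,.092]))
E
```

```text
time: 15.7
tool_pos: [0.5458, -0.1379, 0.2715]
tool_rot: [2.878, 1.567, -0.391]
contact_force: [-0.2, -0.5, -2.0]
opening: 0.0178
pos [ 0.5458 -0.1379  0.2715] toolx [ 0.004 -0.002 -1.   ] tooly [-0.127 -0.992  0.001] opening 0.0178 F [-0.2 -0.5 -2. ] t 15.7
tx -0.023 ty -8.316 tz 0.376
roll units 0.232
origin guess [ 0.54515698 -0.13766191  0.2494607 ]
259 202 [258.57545177 188.81325597] [262.36916496 228.04631544]
[319.33034289 235.3136049 ]
```

View pics/s3.png

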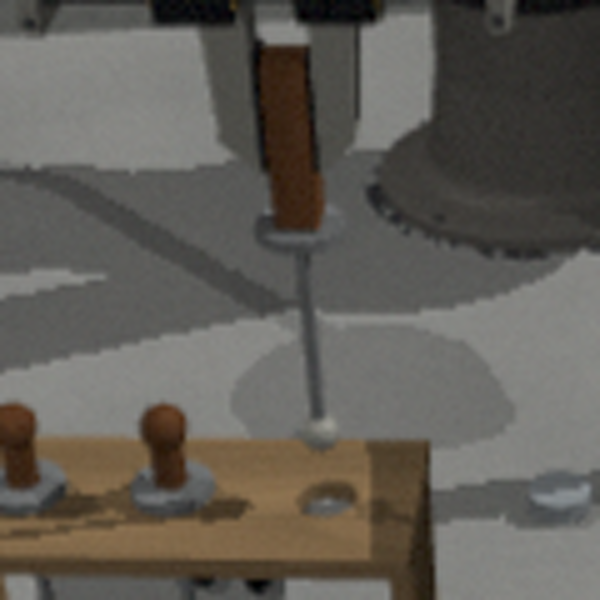

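```bash
python3 -m crank '[{"fingers":-1,"tx":0,"ty":-0.4,"tz":0.02,"roll":0},{"fingers":-1,"tx":0,"ty":-1.1,"tz":0.05,"roll":0},{"fingers":-1,"tx":0,"ty":-2,"tz":0.1,"roll":0},{"fingers":-1,"tx":0,"ty":-3,"tz":0.15,"roll":0.2},{"fingers":-1,"tx":0,"ty":-4,"tz":0.2,"roll":0.2},{"fingers":-1,"tx":0,"ty":-5,"tz":0.25,"roll":0.2},{"fingers":-1,"tx":0,"ty":-6,"tz":0.28,"roll":0.2},{"fingers":-1,"tx":0,"ty":-6.8,"tz":0.31,"roll":0.2}]' 25
python3 -m crank '[{"fingers":-1,"tx":0,"ty":-0.6,"tz":0,"roll":0},{"fingers":-1,"tx":0,"ty":-1,"tz":0,"roll":0},{"fingers":-1,"tx":0,"ty":-1.3,"tz":0,"roll":0},{"fingers":-1,"tx":0,"ty":-1.5,"tz":0,"roll":0},{"fingers":-1,"tx":0,"ty":-1.5,"tz":0,"roll":0},{"fingers":-1,"tx":0,"ty":-1.5,"tz":0,"roll":0},{"fingers":-1,"tx":0,"ty":-1.5,"tz":0,"roll":0},{"fingers":-1,"tx":0,"ty":-1.5,"tz":0,"roll":0}]' 25
python3 - <<'E'
from h import *
plan([.573,.194,.271],-9.6)
p,d,P,K=snap('scene'); q,d2,P2,K2=snap('wrist'); np.savez('f1.npz',p=p,P=P,q=q,P2=P2,T=tool())
o=tool()[:3,3]+[0,0,.125-.1456]
for k in(K,K2): print(proj(k,o),proj(k,o-[0,0,.092]),'bore',proj(k,[.573,.194,.1]))
u,v=proj(K,[.573,.194,.15]).astype(int); print(u-50,v-60)
A=cv2.resize(p[v-60:v+60,u-40:u+40],(400,600),interpolation=cv2.INTER_CUBIC)
B=cv2.resize(q[120:420,220:420],(400,600)); save('s4',np.hstack([A,B])); print(u-40,v-60)
E
```

```text
time: 16.8
tool_pos: [0.5664, 0.1364, 0.2686]
tool_rot: [0.013, 1.569, 2.994]
contact_force: [-0.8, -0.3, -0.1]
opening: 0.0177
time: 17.8
tool_pos: [0.5769, 0.1926, 0.2695]
tool_rot: [2.3, 1.571, -1.005]
contact_force: [0.8, 0.8, -1.7]
opening: 0.018
pos [0.5769 0.1926 0.2695] toolx [ 0. -0. -1.] tooly [-0.162 -0.987  0.   ] opening 0.018 F [ 0.8  0.8 -1.7] t 17.8
tx -0.036 ty -0.020 tz 0.102
roll units 0.028
[427.22894853 186.00327205] [421.41664969 225.37706987] bore [418.1654454  246.48562291]
[319.54851029 278.71305102] [319.26693153 235.14472842] bore [318.53763939 223.14694935]
371 167
381 167
```

View pics/s4.png

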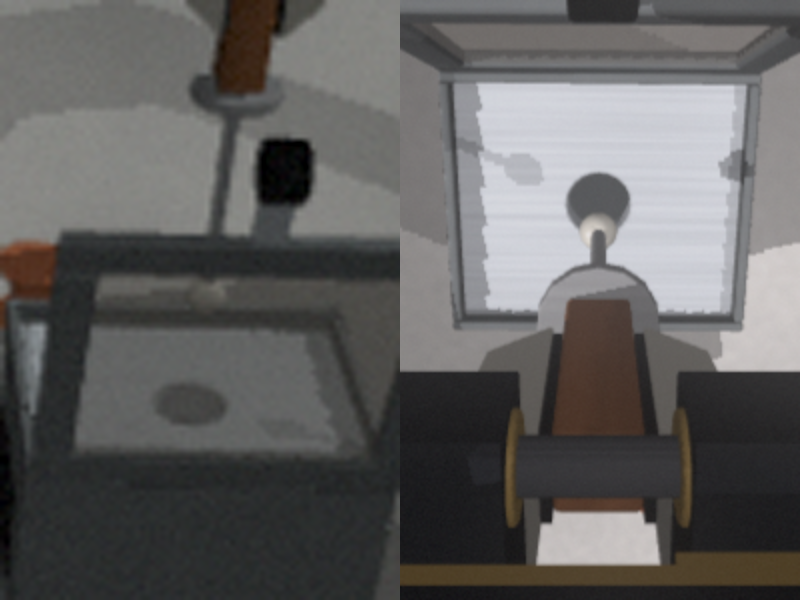

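```bash
python3 -m crank '[{"fingers":-1,"tx":0,"ty":-0.02,"tz":0.05,"roll":0},{"fingers":-1,"tx":0,"ty":-0.02,"tz":0.085,"roll":0},{"fingers":-1,"tx":0,"ty":-0.02,"tz":0.085,"roll":0},{"fingers":-1,"tx":0,"ty":-0.02,"tz":0.085,"roll":0},{"fingers":-1,"tx":0,"ty":-0.02,"tz":0.085,"roll":0},{"fingers":-1,"tx":0,"ty":-0.02,"tz":0.085,"roll":0},{"fingers":-1,"tx":0,"ty":-0.02,"tz":0.085,"roll":0},{"fingers":-1,"tx":0,"ty":-0.02,"tz":0.085,"roll":0}]' 25
python3 - <<'E'
from h import *
plan([.5733,.194,.1356],-9.6)
a=[]
for i in range(6):
    read_camera('top'); a.append(observe()['tool_pos'])
print(np.mean(a,0),np.std(a,0))
q,d,P,K=snap('wrist'); hsv=cv2.cvtColor(q,cv2.COLOR_RGB2HSV)
sub=q[200:260,290:350].astype(int); m=((sub[...,0]-sub[...,2])>8)&(sub[...,0]>110)
v,u=np.nonzero(m); print('bead px',len(u),u.min(),u.max(),v.min(),v.max(), np.nanmedian(P[200:260,290:350][m],0))
print([proj(K,np.mean(a,0)+[0,0,-.0206-h]) for h in(.092,)])
g=q.mean(2)[200:260,290:350]; m=(g<110).astype(np.uint8); n,l,st,ce=cv2.connectedComponentsWithStats(m); print(st[1:]+[290,200,0,0,0])
print(proj(K,[.5733,.194,.1]),proj(K,[.5733+.016,.194,.1]),proj(K,[.5733,.21,.1]))
E
```

```text
time: 18.9
tool_pos: [0.5737, 0.1943, 0.2695]
tool_rot: [2.018, 1.571, -1.286]
contact_force: [0.6, 0.6, -0.5]
opening: 0.0176
pos [0.5737 0.1943 0.2695] toolx [ 0. -0. -1.] tooly [-0.161 -0.987  0.   ] opening 0.0176 F [ 0.6  0.6 -0.5] t 18.9
tx 3.347 ty 0.008 tz 0.008
roll units 0.032
[0.57366562 0.19428687 0.26946759] [9.38079618e-06 1.08307925e-05 2.03545220e-05]
bead px 104 20 36 28 42 [0.57702066 0.19633902 0.16209788]
[array([319.38912125, 235.11727274])]
[[305 204  30  26 593]
 [303 235  37  25 161]
 [300 258   2   2   2]]
[319.60965455 219.5005662 ] [317.00897236 203.93015205] [303.87306624 222.00571602]
```

```bash
python3 -m crank '[{"fingers":-1,"tx":0.1,"ty":0.03,"tz":0,"roll":0},{"fingers":-1,"tx":0.3,"ty":0.03,"tz":0,"roll":0},{"fingers":-1,"tx":0.5,"ty":0.03,"tz":0,"roll":0},{"fingers":-1,"tx":0.7,"ty":0.03,"tz":0,"roll":0},{"fingers":-1,"tx":0.9,"ty":0.03,"tz":0,"roll":0},{"fingers":-1,"tx":1.0,"ty":0.03,"tz":0,"roll":0},{"fingers":-1,"tx":1.0,"ty":0.03,"tz":0,"roll":0},{"fingers":-1,"tx":1.0,"ty":0.03,"tz":0,"roll":0}]' 25
python3 - <<'E'
from h import *
plan([.5733,.1934,.1356],-9.6)
q,d,P,K=snap('wrist'); p,_,_,K2=snap('scene'); B=cv2.resize(q[170:290,270:370],(500,600),interpolation=cv2.INTER_CUBIC)
u,v=proj(K2,[.573,.194,.13]).astype(int); print(u-30,v-60)
save('s5',np.hstack([B,cv2.resize(p[v-60:v+60,u-30:u+30],(300,600),interpolation=cv2.INTER_CUBIC)]))
E
```

```text
time: 20.25
tool_pos: [0.5737, 0.1931, 0.2298]
tool_rot: [-2.921, 1.57, 0.058]
contact_force: [0.2, -0.3, -1.0]
opening: 0.0177
pos [0.5737 0.1931 0.2298] toolx [ 0.001  0.    -1.   ] tooly [-0.161 -0.987 -0.   ] opening 0.0177 F [ 0.2 -0.3 -1. ] t 20.25
tx 2.355 ty -0.005 tz 0.012
roll units 0.031
389 175
```

View pics/s5.png

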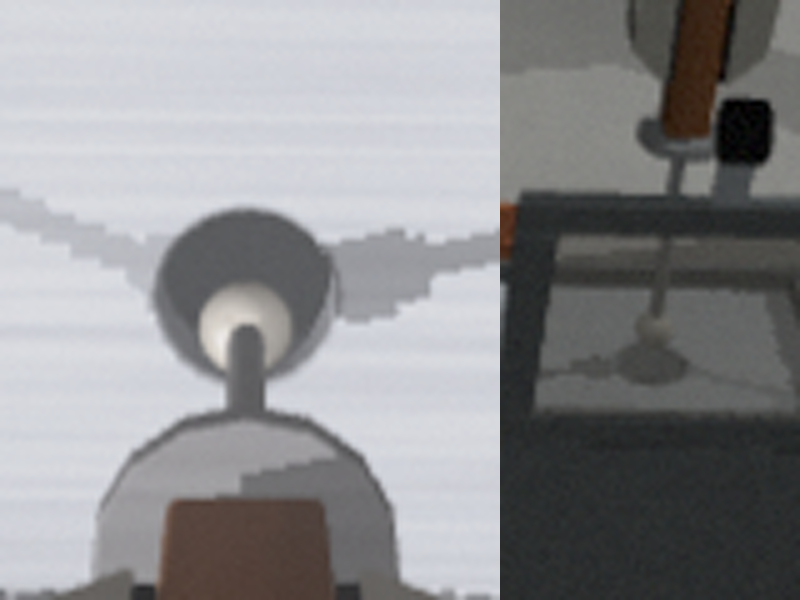

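```bash
python3 -m crank '[{"fingers":-1,"tx":0.2,"ty":0,"tz":0.01,"roll":0},{"fingers":-1,"tx":0.5,"ty":0,"tz":0.01,"roll":0},{"fingers":-1,"tx":0.8,"ty":0,"tz":0.01,"roll":0},{"fingers":-1,"tx":1.1,"ty":0,"tz":0.01,"roll":0},{"fingers":-1,"tx":1.4,"ty":0,"tz":0.01,"roll":0},{"fingers":-1,"tx":1.7,"ty":0,"tz":0.01,"roll":0},{"fingers":-1,"tx":2,"ty":0,"tz":0.01,"roll":0},{"fingers":-1,"tx":2.2,"ty":0,"tz":0.01,"roll":0}]' 25
python3 -m crank '[{"fingers":-1,"tx":0.08,"ty":0,"tz":0,"roll":0},{"fingers":-1,"tx":0.15,"ty":0,"tz":0,"roll":0},{"fingers":-1,"tx":0.15,"ty":0,"tz":0,"roll":0},{"fingers":-1,"tx":0.15,"ty":0,"tz":0,"roll":0},{"fingers":-1,"tx":0.15,"ty":0,"tz":0,"roll":0},{"fingers":-1,"tx":0.15,"ty":0,"tz":0,"roll":0},{"fingers":-1,"tx":0.15,"ty":0,"tz":0,"roll":0},{"fingers":-1,"tx":0.15,"ty":0,"tz":0,"roll":0}]' 25
python3 - <<'E'
from h import *
plan([.5733,.1934,.1356],-9.6)
q,d,P,K=snap('wrist'); p,_,P2,K2=snap('scene')
T=tool()[:3,3]; Q=P.reshape(-1,3); s=(np.hypot(Q[:,0]-.573,Q[:,1]-.194)<.03)&(Q[:,2]<.14)
h,e=np.histogram(Q[s][:,2],np.arange(.09,.142,.003)); print(dict(zip(e.round(3),h)))
c=Q[s&(Q[:,2]>.113)&(Q[:,2]<.128)]; print('collar top',np.median(c[:,2]),len(c)); 
pl=Q[s&(Q[:,2]>.095)&(Q[:,2]<.105)]; print('plate',np.median(pl[:,2]))
# circle fit to the collar rim seen (front half)
w=c[abs(c[:,2]-np.median(c[:,2]))<.0015][:,:2]; (cc,r)=cv2.minEnclosingCircle((w*1000).astype(np.float32)); print('collar centre',cc,r)
B=cv2.resize(q[170:330,250:390],(490,560),interpolation=cv2.INTER_CUBIC)
u,v=proj(K2,[.573,.194,.13]).astype(int)
save('s6',np.hstack([B,cv2.resize(p[v-60:v+60,u-30:u+30],(280,560),interpolation=cv2.INTER_CUBIC)]))
E
```

```text
time: 21.35
tool_pos: [0.5729, 0.1931, 0.1405]
tool_rot: [0.486, 1.57, -2.817]
contact_force: [-0.2, 0.7, 0.0]
opening: 0.0177
time: 22.35
tool_pos: [0.5731, 0.1931, 0.1355]
tool_rot: [1.581, 1.571, -1.723]
contact_force: [-0.2, 0.2, -0.7]
opening: 0.0178
pos [0.5731 0.1931 0.1355] toolx [-0. -0. -1.] tooly [-0.161 -0.987  0.   ] opening 0.0178 F [-0.2  0.2 -0.7] t 22.35
tx -0.003 ty -0.007 tz -0.005
roll units 0.031
{np.float64(0.09): np.int64(1), np.float64(0.093): np.int64(0), np.float64(0.096): np.int64(482), np.float64(0.099): np.int64(2462), np.float64(0.102): np.int64(1), np.float64(0.105): np.int64(0), np.float64(0.108): np.int64(0), np.float64(0.111): np.int64(0), np.float64(0.114): np.int64(41), np.float64(0.117): np.int64(326), np.float64(0.12): np.int64(842), np.float64(0.123): np.int64(55), np.float64(0.126): np.int64(77), np.float64(0.129): np.int64(64), np.float64(0.132): np.int64(73), np.float64(0.135): np.int64(75), np.float64(0.138): np.int64(55)}
collar top 0.12044886147301226 1316
plate 0.09960567062384065
collar centre (573.5220947265625, 193.82444763183594) 17.70235824584961
```

View pics/s6.png

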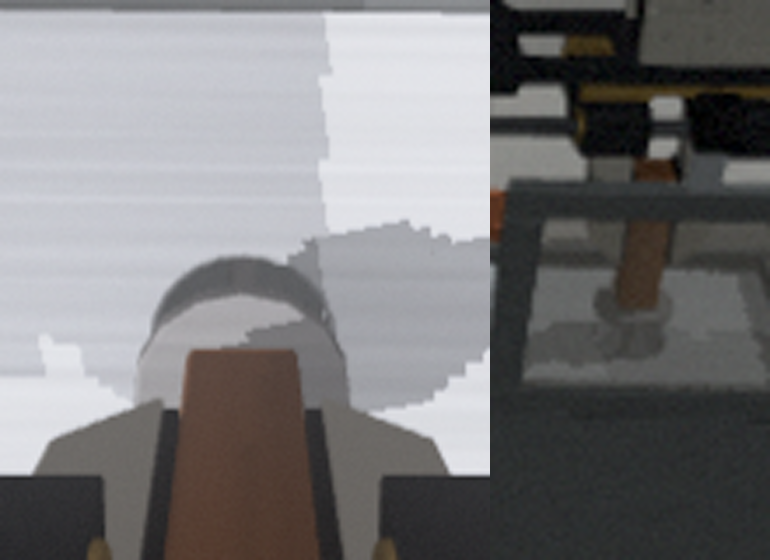

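```bash
python3 -c "
from h import *
s=observe();print(s['time'],np.abs(s['qvel']).max(),s['contact_force']);print(hand_in())"
```

```text
22.45 0.0010216698707064592 [0.21116993 0.326472   0.01843164]
the job is handed in; nothing more can be done
None
```

The job is done and handed in at 22.5 s of the 72 s allowed. I opened the lid by its pull and let go near the stop. I then lifted the square-handled mandrel straight out of the stand and lowered its bead through the guide-plate bore, and the arm is still holding it there.

**Last checks, all good:**
- **Height:** the collar's underside is about 15 mm above the guide plate, from wrist-camera depth.
- **Centring:** the collar centre is at (573.5, 193.8) mm. The bore centre is at about (573.3, 194) mm, good to the cameras' roughly 2 mm.
- **Stillness:** the arm was still, with contact force at noise level (under 0.5 N). The opening matched the 18 mm handle.
- **Upright:** the tool pointed straight down, and the mandrel and bead looked in line in the pictures. The bead itself was out of sight after it passed through the plate.
- **Lid:** it was seen open at the position expected for 1.75 rad, and still looked open in the last picture.

**One disagreement:** the fingertips sit about 12 mm behind the reported tool point, not 25 mm ahead of it as `tip_reach` says. Because of this, my first attempt to grip the lid pull closed on air just above it and moved nothing. I corrected for the offset in every later grasp.

I did not re-measure the round-handled mandrels, jars and other bystanders at the end. The only unexpected grip was that empty one.

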